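# Fit the lever to the plug valve and shut it

### The arm

A 6-joint arm with a two-finger parallel gripper is mounted at the origin on a cart in front of the work surface, level with it; the furniture and walls round the work are solid. World frame = base frame: x ahead of the robot, y to its left, z up, the work surface at z = 0. Lengths are in m, angles in rad, forces in N, time in s.
With the tool pointing down it reaches from about 0.35 to 0.975 m from the base axis. Payload 4.9 kg.
Tool frame: the origin (TCP) lies midway between the tips of the shut fingers; the grasp point (between the pads) lies 19 mm behind it (ctrl.hold_point_z is the distance from the TCP to the grasp point, in m); z points along the fingers, y is the line along which they close (so a half turn about z gives the same grasp; the last joint's range is limited). The gripper opens to 85 mm and grips with 20 to 120 N. Pads are 22 mm wide; open, the fingers measure 114 mm over their backs; the gripper's body (76 mm by 85 mm) begins 54 mm behind the grasp point. The pads swing forward as they close: fully open they stand 13 mm farther back than shut.
Start: joints at [-0.119, 0.053, 1.613, -0, 1.476, -0.119], TCP at [0.625, 0, 0.231] pointing down, gripper open.
Joint ranges: [-3.01, 3.01], [-1.01, 2.22], [0.06, 2.58], [-1.02, 4.17], [0.09, 2.62], [-3.14, 3.14]. Speed limits (rad/s): [2.57, 2.57, 3.14, 3.14, 3.14, 3.14].

### API

Orientations are given as a rotation vector (axis times angle).
In Python, from station import status, viewer, finish_job, ctrl gives the robot as it stands.
- The arm moves only by the shell command python3 -m jog 'ROWS' [FORCE]. ROWS is JSON, a list of rows, each a list of 7 numbers: the turn, a rotation vector about the tool's x, y, z each as a share of 5 degrees, from -1 to 1, then the shift along the tool's x, y, z each as a share of 30 mm, from -1 to 1, then the opening, from -1 (shut) to 1 (fully open). A call has 1 to 5 rows; each row shifts and turns the commanded pose from where the row before left it, along the tool's axes as they then stand; what a row does not reach is not made up. A row lasts 1/8 s, in which the tool goes at most 62.5 mm and 10.7 degrees, less where a joint would pass 70% of its speed; a pose out of reach is approached as far as the arm can. A call with a number of a shift or a turn outside -1 to 1 is refused whole. A call with a gripper value outside its range is refused whole. The fingers move at their own pace and stop on an object; FORCE is the grip in N (left out, the last holds). Time passes only in rows, so rows that do not move let the fingers close. It gives the time, the measured TCP pose, the force, the opening and the grip force at its end, in the units of the state.
- status.get_obs(): the state, without advancing time (a new reading comes with each control period).
- viewer.get_image(name): name is "scene" or "side" or "wrist"; returns a dict with "img" (420x560x3 uint8, red, green, blue), "fovy" (degrees; the focal length in pixels is half the picture's height over the tangent of half this angle, whatever the lens; pixels are square), "cx", "cy" (the principal point, pixels), "rvec" (rotation vector, rad) and "tvec" (3), from world to camera coordinates, as OpenCV has them. Camera axes: x right, y down, z forward; pixel columns grow to the right and rows downward; lengths in m; the calibration is good to about 2 mm. A picture is of the moment at which its call begins. There is no depth.
- finish_job(): hands the job in; it is judged then, once.
The state is a dict: "t": time; "q": joint angles; "dq": joint speeds; "effort": joint torques, N m; "tool_pos": TCP position; "tool_rot": TCP orientation; "contact_force": force on the tool from outside, world axes, zero at the start; "wrist_torque": the same for the moment, N m; "opening": finger opening in m; "grip_force": force on a finger pad.
Only numpy, scipy, OpenCV 4.12 (cv2) and the standard library are available. Lean on these libraries where they do the work, as an engineer would, in place of code of your own. Each camera call takes 0.05 s, during which the arm holds its last target. There are 200 camera calls.

### The job

Fit the loose lever onto the valve's square stem so that its arm follows the red mark across the stem's end and points to the left-hand end of the valve's pipe, and push it fully home on the stem's collar. Then swing the lever clockwise (its arm moves away from you) until the valve is shut against its stop, and let go with the lever still fully home. Leave the red oil can beside the valve, the blue bottle and the pliers where they are.

Things in the scene. Friction and masses are not known exactly. Their poses are not given: they have to be found in the camera images.
- stand: fixed test stand, 130 x 242 mm, 139 mm high: grey plate, two dark clamps, brass plug valve on a steel pipe. Origin: centre of the underside. Own y runs along the pipe (+y its left-hand end), own x away from the robot at yaw 0, z up. The pipe axis is 105 mm above the bench; the valve leans about it towards own -x, 0.56 rad (32 degrees) from vertical
- plug_seat (a point): centre of the upper face of the turning steel collar (42 mm across) on which the lever's hub seats, 163 mm above the bench. Own z points outward along the leaning stem, own y along the red mark (at joint 0 the stand's own y); the frame turns with the plug. Brass gland flange, 62 mm across: 14 mm below this face, bolt heads 11 mm below
- plug_tip (a point): centre of the outer end of the steel stem, 33 mm out from plug_seat along the stem; same axes. The stem is 20 mm square, flats parallel to own x and y; its last 5 mm taper to 15 mm square. A red mark runs across the end along own y
- plug (a joint): angle of the valve plug and its stem, rad: 0 is open (red mark along the pipe), grows as the stem turns clockwise seen from its outer end, 1.571 is shut at the stop (red mark across the pipe). Stiff: about 0.9 N m, stays where it is left
- lever: loose lever, 213 mm long, about 0.38 kg, lying on its hub's underside. Dark steel hub 46 x 46 x 30 mm, square through bore of 21.6 mm parallel to its sides. Origin: centre of the hub's underside, which goes onto the stem first. Own z along the bore, own x along the arm: a bar 22 mm wide, 18 to 27 mm above the underside at the hub. The hub's faces across own y are free to grip
- lever_bore (a point): centre of the bore at the hub's underside, the lever's origin; same axes as the lever
- lever_grip (a point): middle of the lever's red grip, 135 mm along the arm from the bore axis and 37.5 mm above the hub's underside; the grip is 100 mm long, 27 mm wide and 14 mm thick
- oil_can: small red oil can with a grey spout, 60 mm across, 130 mm high, standing; origin at the centre of its underside. Bystander
- flux_bottle: blue dropper bottle with a white tip, 52 mm across, 137 mm high, standing; origin at the centre of its underside. Bystander
- pliers: pliers with red handles, 50 x 193 x 12 mm, lying along own y; origin at the centre of the underside. Bystander

How it is judged:
On the way, in this order (a step that is already met when the one before it is completed fails the run):
1. the lever is fully home on the square stem, in line with the red mark and pointing to the left-hand end of the pipe, the valve not yet turned far (distance between lever_bore and plug_seat below 0.005 m and angle between the z axis of lever and the z axis of plug_seat, either way round below 0.08 rad and angle between the x axis of lever and the y axis of plug_seat, either way round below 0.14 rad and y of lever_grip in the frame of stand above 0.07 m and value of joint plug below 0.8 rad), for 0.2 s.
2. the valve is turned shut to its stop with the lever (value of joint plug above 1.48 rad and angle between the x axis of lever and the y axis of plug_seat, either way round below 0.14 rad), for 0.1 s.
At the end, for the whole second after the job is handed in: The valve is shut (plug angle above 1.48 rad), the lever sits on the square stem with its hub's underside within 5 mm of the collar, its bore along the stem within 0.08 rad and its arm along the red mark within 0.14 rad, pointing away from the robot, at rest and released (all of step 2 and distance between lever_bore and plug_seat below 0.005 m and angle between the z axis of lever and the z axis of plug_seat, either way round below 0.08 rad and x of lever_grip in the frame of stand above 0.03 m and linear speed of lever below 0.02 m/s); the robot touches nothing.
It fails at once if the oil can is moved more than 30 mm (distance of oil_can from where it was at the start of the episode above 0.03 m).
It fails at once if the blue bottle is moved more than 30 mm (distance of flux_bottle from where it was at the start of the episode above 0.03 m).
It fails at once if the pliers are moved more than 30 mm (distance of pliers from where it was at the start of the episode above 0.03 m).
It also fails if it takes over 72 s, if anything falls off the work surface, if the arm or the gripper's body presses on something with over 40 N, if the wrist force passes 120 N, or if a joint passes its speed limit or range.

## Working session

There is one attempt and no reset: what is moved stays moved. The work goes in short steps, Python scripts to look and compute and a shell command to move; the robot and the scene stay as the last step left them, time stands still between calls to the robot, and variables do not carry over. Pictures are saved under pics/ and viewed, at most 10 in all, crops included, and the job is handed in when it is done.

```bash
ls; mkdir -p pics; python3 - <<'E'
from station import status, viewer, ctrl
import cv2
print(status.get_obs()); print(ctrl.hold_point_z)
for n in ["scene","side","wrist"]:
    d=viewer.get_image(n); cv2.imwrite(f"pics/{n}0.png",cv2.resize(d["img"][:,:,::-1],(800,600),interpolation=cv2.INTER_CUBIC))
    print(n,d["fovy"],d["cx"],d["cy"],d["rvec"],d["tvec"])
E
```

```text
pics
{'t': 0.0, 'q': array([-1.18986334e-01,  5.33722335e-02,  1.61431630e+00,  1.46204356e-05,
        1.47600014e+00, -1.18994251e-01]), 'dq': array([ 9.14843368e-04, -7.79374485e-04,  8.37043257e-04,  1.84769835e-05,
       -2.22524913e-04,  2.12611307e-03]), 'effort': array([ 2.70554956e-04, -3.93670499e+01, -3.70175600e+01, -1.62778279e-04,
        6.93513779e-03, -6.06393527e-06]), 'tool_pos': array([6.24367670e-01, 8.86503326e-05, 2.30040174e-01]), 'tool_rot': array([-2.22026241e+00, -2.22027688e+00,  2.01622186e-03]), 'contact_force': array([-0.19013815, -0.97764769, -0.29686877]), 'wrist_torque': array([ 0.03570472, -0.01052583, -0.00012196]), 'grip_force': 0.0, 'opening': 0.08514580326046169}
0.0187
scene 47.47196094491368 272.65055157014115 208.06006480239893 [ 1.12452075 -2.45250814  0.94247184] [0.36336465 0.37807837 1.31726875]
side 44.13095528424292 282.92231176106645 200.37991314566 [ 2.17478906 -0.72138959  0.31285698] [-0.4065382   0.33851108  1.23200694]
wrist 69.91328690606804 280.21544775931034 209.25181183531478 [-2.84475302e+00 -9.80765123e-04  1.47492284e-03] [-0.6235635  -0.03789466  0.37894873]
```

View pics/scene0.png

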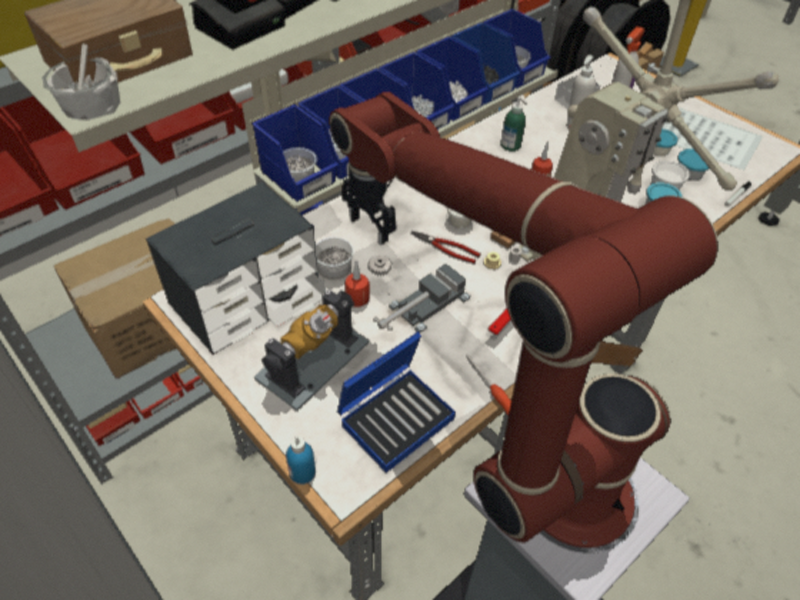

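View pics/side0.png

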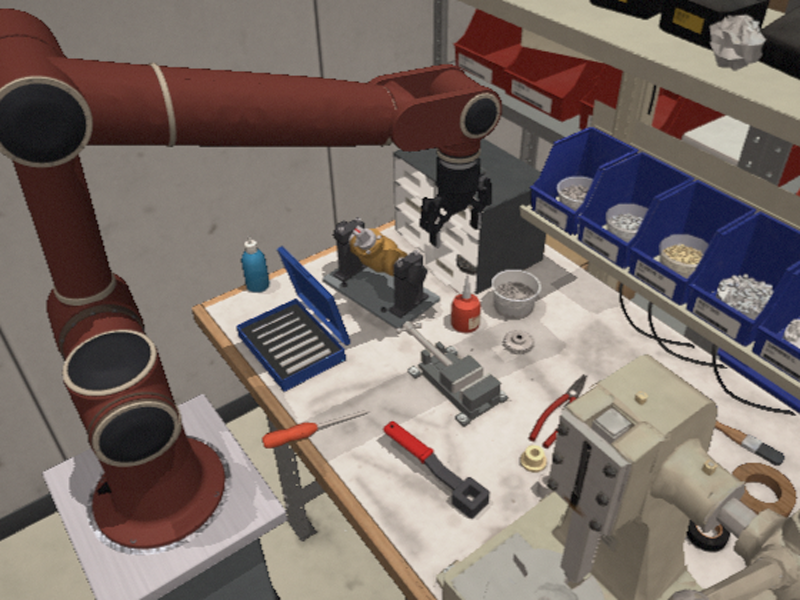

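View pics/wrist0.png

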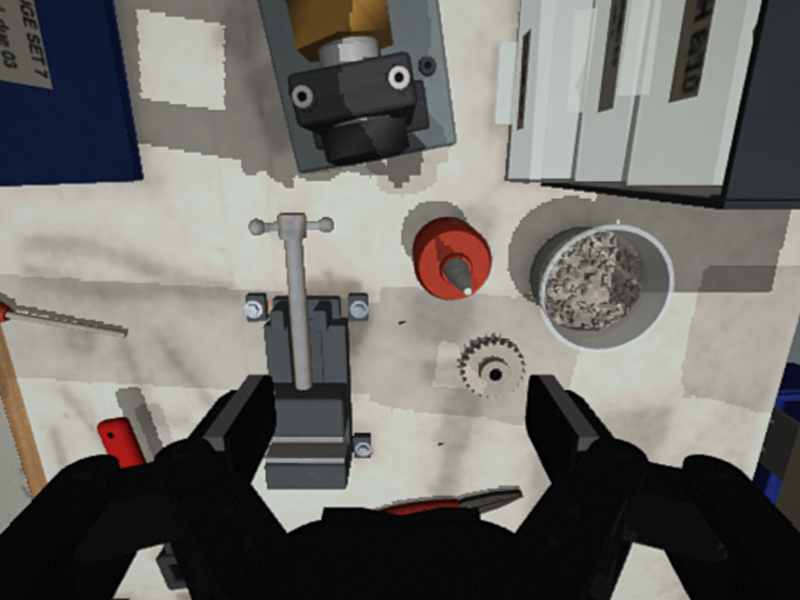

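The wrist view shows the stand's right-hand end with plate corners near (302,170) and (455,143), and the oil can at (452,258). The side view shows the lever with its hub at about (470,495) and its grip at (408,440). The blue bottle is left of the case, and the pliers are at (560,410) in the side view.

```bash
cat > h.py <<'E'
import numpy as np, cv2, pickle
from scipy.spatial.transform import Rotation as R
from scipy.optimize import least_squares
def snap(name):
    from station import viewer
    d=viewer.get_image(name); d=dict(d); return d
def K(d):
    f=210/np.tan(np.radians(d["fovy"])/2); return np.array([[f,0,d["cx"]],[0,f,d["cy"]],[0,0,1.]])
def proj(d,P):
    return cv2.projectPoints(np.array(P,float).reshape(-1,3),np.array(d["rvec"],float),np.array(d["tvec"],float),K(d),None)[0].reshape(-1,2)
def onplane(d,uv,z):
    uv=np.array(uv,float).reshape(-1,2); M=R.from_rotvec(d["rvec"]).as_matrix(); c=-M.T@d["tvec"]
    r=(np.c_[uv,np.ones(len(uv))]@np.linalg.inv(K(d)).T)@M
    return c+r*((z-c[2])/r[:,2])[:,None]
def crop(d,box,size):
    x0,y0,x1,y1=box
    return cv2.resize(np.ascontiguousarray(d["img"][y0:y1,x0:x1,::-1]),size,interpolation=cv2.INTER_CUBIC)
E
python3 - <<'E'
from h import *
np.set_printoptions(precision=4,suppress=True)
w=snap("wrist");s=snap("side")
pickle.dump((w,s,snap("scene")),open("v0.pkl","wb"))
print("plate",onplane(w,np.array([[302,170],[455,143]])*.7,.01))
print("can top",onplane(w,np.array([[452,258]])*.7,.09))
print("hub",onplane(s,np.array([[470,495]])*.7,.03)," grip",onplane(s,np.array([[405,440]])*.7,.04))
print("bottle",onplane(s,np.array([[255,285]])*.7,.0)); print("pliers",onplane(s,np.array([[583,380],[535,440]])*.7,.0))
print("drawer edge",onplane(w,np.array([[510,180],[722,205]])*.7,.0))
a=crop(s,(260,280,360,380),(400,400));b=crop(s,(220,145,320,245),(400,400))
cv2.imwrite("pics/c1.png",np.hstack([a,b]))
E
```

```text
plate [[0.544  0.0731 0.01  ]
 [0.6672 0.0937 0.01  ]]
can top [[0.6584 0.0171 0.09  ]]
hub [[ 0.3913 -0.3323  0.03  ]]  grip [[ 0.3686 -0.1885  0.04  ]]
bottle [[0.3742 0.3798 0.    ]]
pliers [[ 0.7399 -0.2519  0.    ]
 [ 0.5686 -0.3     0.    ]]
drawer edge [[0.7155 0.0651 0.    ]
 [0.8975 0.0447 0.    ]]
```

View pics/c1.png

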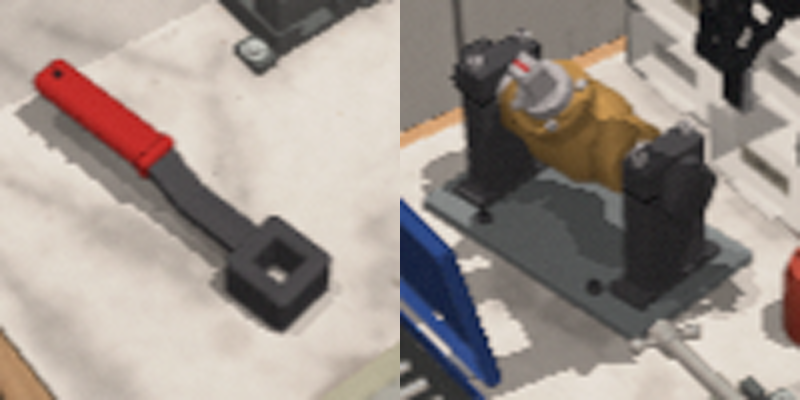

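The side crop shows the hub with top-face corners at about (228,258), (273,217), (329,262) and (282,300), and the arm running up and left to the grip end at (52,68). The stem with its red mark is at about (528,75).

```bash
python3 - <<'E'
from h import *
np.set_printoptions(precision=4,suppress=True)
w,s,c=pickle.load(open("v0.pkl","rb"))
M=R.from_rotvec(w["rvec"]).as_matrix(); C=-M.T@w["tvec"]; print("cam",C,M)
cr=lambda p:np.array(p)/4+[260,280]
print("hub top",onplane(s,cr([[228,258],[273,217],[329,262],[282,300]]),.03))
print("bot",onplane(s,cr([[282,331],[328,290]]),.0)); print("grip end",onplane(s,cr([[52,66]]),.044))
print("drill",onplane(s,cr([[350,390]]),.0),onplane(s,np.array([[440,585],[575,480],[565,575]])*.7,.06))
P=np.array([.39,-.33,.03])
for dy in (-.0,-.05,-.1): 
  d=dict(w); C2=C+[.39-.625,-.33+dy,0]; d["tvec"]=-M@C2; print(dy,proj(d,[P,P+[-.03,.18,.01]]))
E
```

```text
cam [0.624  0.0749 0.3729] [[ 1.      0.0005 -0.0009]
 [ 0.0008 -0.9563  0.2925]
 [-0.0007 -0.2925 -0.9563]]
hub top [[ 0.3728 -0.3117  0.03  ]
 [ 0.4112 -0.3059  0.03  ]
 [ 0.4171 -0.3483  0.03  ]
 [ 0.3796 -0.3512  0.03  ]]
bot [[ 0.3803 -0.3525  0.    ]
 [ 0.419  -0.3479  0.    ]]
grip end [[ 0.367  -0.1471  0.044 ]]
drill [[ 0.3865 -0.4034  0.    ]] [[ 0.2494 -0.4338  0.06  ]
 [ 0.5265 -0.425   0.06  ]
 [ 0.3995 -0.5275  0.06  ]]
-0.0 [[281.3079 184.6385]
 [250.3029   2.5873]]
-0.05 [[281.379  140.7174]
 [248.7291 -61.0934]]
-0.1 [[ 281.4566   92.7886]
 [ 246.9772 -131.9836]]
```

```bash
python3 -m jog '[[0,0,0,-0.97,-0.69,0,1],[0,0,0,-0.97,-0.69,0,1],[0,0,0,-0.97,-0.69,0,1],[0,0,0,-0.97,-0.69,0,1],[0,0,0,-0.97,-0.69,0,1]]' 120; python3 -m jog '[[0,0,0,-0.97,-0.69,0,1],[0,0,0,-0.97,-0.69,0,1],[0,0,0,-0.97,-0.69,0,1],[0,0,0,-0.97,-0.69,0,1],[0,0,0,-0.97,-0.69,0,1]]'; python3 -m jog '[[0,0,-0.9,-0.97,-0.69,0,1],[0,0,-0.9,0,0,0,1],[0,0,0,0,0,0,1],[0,0,0,0,0,0,1]]'
python3 - <<'E'
from h import *
w=snap("wrist"); pickle.dump(w,open("v1.pkl","wb"))
cv2.imwrite("pics/w1.png",crop(w,(0,0,560,420),(800,600)))
E
```

```text
t: 0.92
tool_pos: [0.5207, -0.1463, 0.2313]
tool_rot: [2.221, 2.221, 0.0]
contact_force: [1.3, 0.4, 0.1]
opening: 0.0855
grip_force: 0.0
t: 1.55
tool_pos: [0.4172, -0.2918, 0.2314]
tool_rot: [2.221, 2.221, 0.0]
contact_force: [-0.0, 0.8, -0.4]
opening: 0.0854
grip_force: 0.0
t: 2.05
tool_pos: [0.3974, -0.3198, 0.2313]
tool_rot: [-2.041, -2.388, -0.0]
contact_force: [0.8, 0.0, -0.2]
opening: 0.0854
grip_force: 0.0
```

View pics/w1.png

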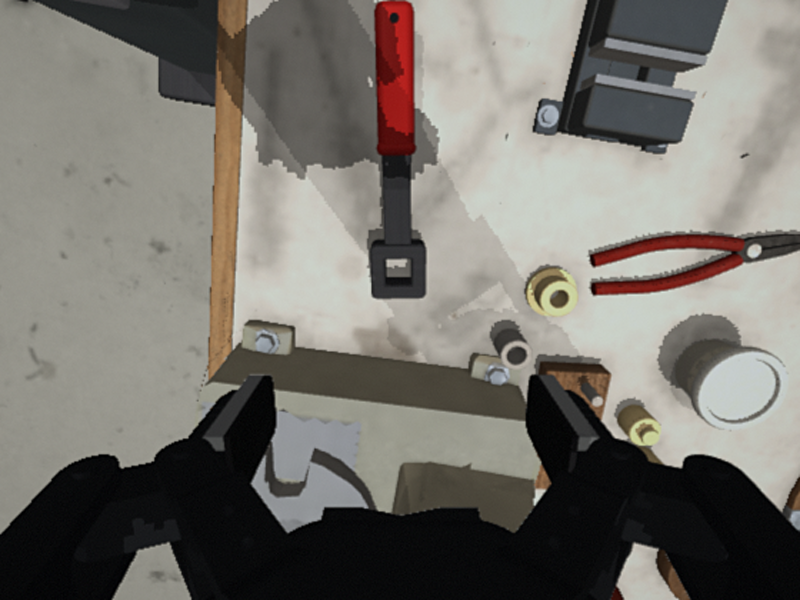

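Seen from above the lever, the hub's top face spans about (371,240) to (426,298). The arm runs up to the grip end near (394,5), and the drill-press base lies beyond the lower edge, below row 345.

```bash
python3 - <<'E'
from h import *
from station import status
np.set_printoptions(precision=4,suppress=True)
w=pickle.load(open("v1.pkl","rb")); o=status.get_obs()
hub=onplane(w,np.array([[371,241],[425,240],[426,297],[373,298]])*.7,.03); print(hub,hub.mean(0))
print("bore",onplane(w,np.array([[385,258],[411,258],[411,279],[385,279]])*.7,.03).mean(0))
g=onplane(w,np.array([[397,153]])*.7,.042); e=onplane(w,np.array([[394,2]])*.7,.0445); print(g,e)
c=hub.mean(0); v=e-c; print("yaw",np.degrees(np.arctan2(v[0,1],v[0,0])))
m=R.from_rotvec(o["tool_rot"]).as_matrix(); print(m, "toolx yaw",np.degrees(np.arctan2(m[1,0],m[0,0])), o["tool_pos"])
print("shift tool mm", m.T@(c-o["tool_pos"])*1000)
print("base",onplane(w,np.array([[208,383],[530,415],[245,348],[480,366]])*.7,.0))
E
```

```text
[[ 0.3708 -0.3054  0.03  ]
 [ 0.4136 -0.2978  0.03  ]
 [ 0.4227 -0.3448  0.03  ]
 [ 0.379  -0.3526  0.03  ]] [ 0.3966 -0.3251  0.03  ]
bore [ 0.3958 -0.3244  0.03  ]
[[ 0.3813 -0.2362  0.042 ]] [[ 0.3648 -0.1429  0.0445]]
yaw 99.89963528774997
[[-0.1563  0.9877 -0.    ]
 [ 0.9877  0.1563 -0.    ]
 [ 0.     -0.     -1.    ]] toolx yaw 98.99035514052113 [ 0.3975 -0.3198  0.2313]
shift tool mm [ -5.1525  -1.7462 201.2928]
base [[ 0.2325 -0.4721  0.    ]
 [ 0.5494 -0.4579  0.    ]
 [ 0.266  -0.4296  0.    ]
 [ 0.4891 -0.4133  0.    ]]
```

```bash
python3 -m jog '[[0,0,-0.18,-0.17,-0.05,1,1],[0,0,0,0,0,1,1],[0,0,0,0,0,1,1],[0,0,0,0,0,1,1],[0,0,0,0,0,1,1]]'; python3 -m jog '[[0,0,0,0,0,1,1],[0,0,0,0,0,0.8,1],[0,0,0,0,0,0.75,1],[0,0,0,0,0,0,1],[0,0,0,0,0,0,1]]';  python3 -m jog '[[0,0,0,0,0,0,-1],[0,0,0,0,0,0,-1],[0,0,0,0,0,0,-1],[0,0,0,0,0,0,-1],[0,0,0,0,0,0,-1]]' 100
```

```text
t: 2.72
tool_pos: [0.397, -0.325, 0.0805]
tool_rot: [2.021, 2.405, -0.0]
contact_force: [0.3, -0.2, -0.1]
opening: 0.0853
grip_force: 0.0
t: 3.35
tool_pos: [0.3972, -0.3257, 0.0057]
tool_rot: [2.02, 2.404, -0.0]
contact_force: [1.0, 0.2, -0.3]
opening: 0.0854
grip_force: 0.0
t: 3.98
tool_pos: [0.3974, -0.3264, 0.0062]
tool_rot: [2.02, 2.403, -0.001]
contact_force: [0.3, -0.7, 5.7]
opening: 0.0444
grip_force: 104.2
```

```bash
python3 -m jog '[[0,0,0,0,0,-0.4,-1],[0,0,0,0,0,-1,-1],[0,0,0,0,0,-1,-1],[0,0,0,0,0,-1,-1],[0,0,0,0,0,-1,-1]]'; python3 -m jog '[[0,0,0,0,0,-1,-1],[0,0,0,0,0,-1,-1],[0,0,0,0,0,-1,-1],[0,0,0,0.5,0.15,-1,-1],[0,0,0,1,0.31,-1,-1]]'; python3 -m jog '[[0,0,0,1,0.31,0,-1],[0,0,0,1,0.31,0,-1],[0,0,0,1,0.31,0,-1],[0,0,0,1,0.31,0,-1],[0,0,0,1,0.31,0,-1]]';python3 -m jog '[[0,0,0,1,0.31,0,-1],[0,0,0,1,0.31,0,-1],[0,0,0,1,0.31,0,-1],[0,0,0,1,0.31,0,-1],[0,0,0,1,0.31,0,-1]]';python3 -m jog '[[0,0,0,1,0.31,0,-1],[0,0,0,0.5,0.31,0,-1],[0,0,0,0,0,0,-1],[0,0,0,0,0,0,-1]]'
python3 - <<'E'
from h import *
w=snap("wrist"); pickle.dump((w,snap("side"),snap("scene")),open("v2.pkl","wb"))
cv2.imwrite("pics/w2.png",crop(w,(0,0,560,420),(800,600)))
E
```

```text
t: 4.6
tool_pos: [0.3958, -0.3245, 0.1368]
tool_rot: [-2.02, -2.403, -0.001]
contact_force: [-0.3, -0.5, -5.0]
opening: 0.0444
grip_force: 102.9
t: 5.22
tool_pos: [0.4016, -0.278, 0.2866]
tool_rot: [-2.022, -2.401, -0.0]
contact_force: [0.9, 0.7, -3.9]
opening: 0.0442
grip_force: 103.0
t: 5.85
tool_pos: [0.4217, -0.1215, 0.2857]
tool_rot: [-2.02, -2.403, 0.001]
contact_force: [-0.2, 0.7, -3.6]
opening: 0.0447
grip_force: 103.2
t: 6.48
tool_pos: [0.4415, 0.034, 0.2857]
tool_rot: [-2.02, -2.403, 0.002]
contact_force: [-0.1, 0.6, -4.1]
opening: 0.0442
grip_force: 103.2
t: 6.98
tool_pos: [0.4529, 0.0797, 0.2864]
tool_rot: [-2.022, -2.404, 0.002]
contact_force: [1.1, 0.1, -4.1]
opening: 0.0442
grip_force: 103.0
```

View pics/w2.png

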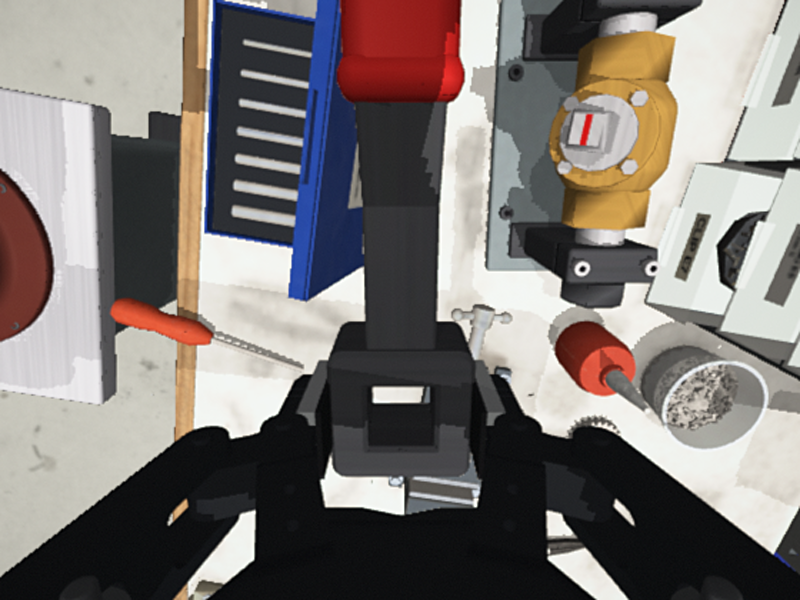

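The wrist view shows the lever held squarely, with the hub at about (330–475, 345–475). The stand is clear on the right, with the stem end and red mark at about (588,130) and the collar circle around it.

```bash
python3 - <<'E'
from h import *
w,_,_=pickle.load(open("v2.pkl","rb"))
cv2.imwrite("pics/c2.png",np.hstack([crop(w,(370,50,470,150),(500,500)),crop(w,(225,220,345,340),(300,300)).copy() if 0 else cv2.copyMakeBorder(crop(w,(225,235,335,345),(300,300)),0,200,0,0,cv2.BORDER_CONSTANT)]))
E
```

```text
(no output)
```

View pics/c2.png

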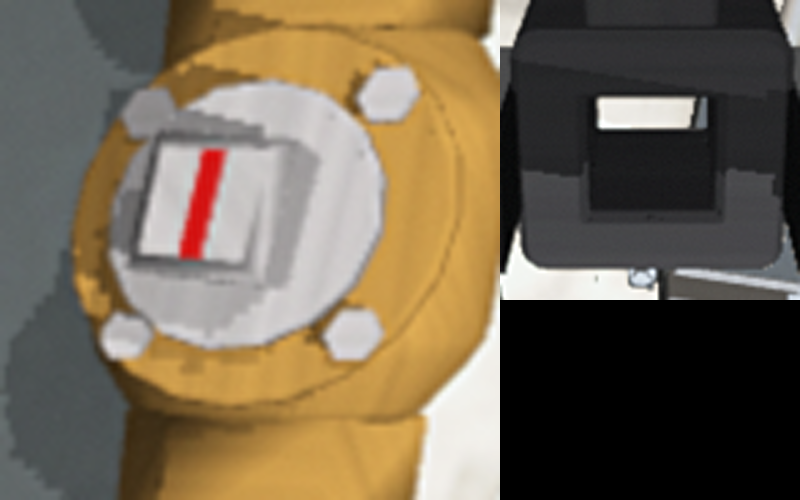

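The enlarged crop shows the stem end face with corners at about (161,143), (263,150), (244,265) and (138,258). The red mark runs from (212,150) to (190,258), and the collar ellipse is centred near (245,213). On the right, the bore's top edge runs from about (588,93) to (719,222).

```bash
cat > fit.py <<'E'
from h import *
np.set_printoptions(precision=4,suppress=True)
def plug(x,y,yaw):   # seat pose for stand pose, joint 0
    S=R.from_euler("z",yaw).as_matrix(); L=R.from_euler("y",-0.56).as_matrix()
    off=np.array([-np.tan(.56)*.058,0,.163]); return S@off+[x,y,0], S@L
E
python3 - <<'E'
from fit import *
from station import status
w,_,_=pickle.load(open("v2.pkl","rb")); o=status.get_obs()
a=lambda p:np.array(p)/5+[370,50]
tip=a([[161,143],[263,150],[244,265],[138,258]]); mark=a([[212,150],[190,258]])
Pt=np.array([[-.0075,.0075,.033],[.0075,.0075,.033],[.0075,-.0075,.033],[-.0075,-.0075,.033],[0,.0075,.033],[0,-.0075,.033]])
th=np.linspace(0,2*np.pi,181); circ=np.c_[.021*np.cos(th),.021*np.sin(th),0*th]
ext=a([[107,225],[383,200],[265,82],[220,347]])
def res(p,full=True):
    s,M=plug(*p); q=proj(w,s+Pt@M.T); c=proj(w,s+circ@M.T)
    e=[c[:,0].min()-ext[0,0],c[:,0].max()-ext[1,0],c[:,1].min()-ext[2,1],c[:,1].max()-ext[3,1]]
    return np.r_[(q-np.r_[tip,mark]).ravel(),e]
f=least_squares(res,[.585,.203,.16]); print("stand",f.x,"yaw deg",np.degrees(f.x[2])); print(f.fun)
s,M=plug(*f.x); print("seat",s,"axis",M[:,2],"tip",s+.033*M[:,2])
pl=onplane(w,np.array([[487,269],[500,0]])*.7,.01); St=R.from_euler("z",f.x[2]).as_matrix(); print("plate own",(pl-[*f.x[:2],0])@St)
# lever in tool frame
T=R.from_rotvec(o["tool_rot"]).as_matrix(); p0=o["tool_pos"]
b=lambda p:np.array(p)*110/300+[225,235]
ho=b([[13,28],[290,28],[283,267],[22,268]]); bo=b([[88,93],[218,93],[220,222],[85,222]])
sq=np.array([[1,-1],[1,1],[-1,1],[-1,-1.]])
def r2(p):
    x,y,z,yw=p; c,s_=np.cos(yw),np.sin(yw); Q=np.array([[c,-s_],[s_,c]])
    k=lambda h:np.c_[(sq*h)@Q.T+[x,y],np.full(4,z)]
    return np.r_[(proj(w,p0+k(.0108)@T.T)-bo).ravel(),(proj(w,p0+k(.023)@T.T)-ho).ravel()]
g=least_squares(r2,[0,0,-.024,0],x_scale=[.01]*3+[.1]); print("hub top in tool",g.x); print(g.fun)
np.save("pose.npy",np.r_[f.x])
E
```

```text
stand [0.5844 0.1952 0.1237] yaw deg 7.087348438724571
[-0.8556  1.2336  0.552  -0.5439  0.5039 -1.4483  0.4422 -0.3988 -0.3362
 -0.3519  0.4968 -0.2265 -0.4674 -0.4378  0.4451  1.5645]
seat [0.5483 0.1907 0.163 ] axis [-0.5271 -0.0655  0.8473] tip [0.5309 0.1885 0.191 ]
plate own [[-0.0577 -0.1163  0.01  ]
 [-0.0718  0.1151  0.01  ]]
hub top in tool [-0.0012 -0.0004 -0.0222 -0.0035]
[-0.6496  2.0208  0.1122  1.919  -1.6371 -3.9534  1.6194 -3.8595 -1.9595
  0.7428  2.4364  0.5157  0.2015  1.2836 -0.1327  1.1086]
```

```bash
python3 - <<'E'
from fit import *
w,_,_=pickle.load(open("v2.pkl","rb")); w0=pickle.load(open("v0.pkl","rb"))[0]
a=lambda p:np.array(p)/5+[370,50]
tip=a([[161,143],[263,150],[244,265],[138,258]]); mark=a([[212,150],[190,258]])
Pt=np.array([[-.0075,.0075,.033],[.0075,.0075,.033],[.0075,-.0075,.033],[-.0075,-.0075,.033],[0,.0075,.033],[0,-.0075,.033]])
th=np.linspace(0,2*np.pi,181); circ=np.c_[.021*np.cos(th),.021*np.sin(th),0*th]
ext=a([[107,225],[383,200],[265,82],[220,347]])
def res(p):
    s,M=plug(*p[:3]); Mj=M@R.from_euler("z",-p[3]).as_matrix(); q=proj(w,s+Pt@Mj.T); c=proj(w,s+circ@M.T)
    e=[c[:,0].min()-ext[0,0],c[:,0].max()-ext[1,0],c[:,1].min()-ext[2,1],c[:,1].max()-ext[3,1]]
    S=R.from_euler("z",p[2]).as_matrix()
    t=np.array([p[0],p[1],0])
    pl=(onplane(w,np.array([[487,269],[500,0]])*.7,p[4])-t)@S; pl0=(onplane(w0,np.array([[302,170],[455,143]])*.7,p[4])-t)@S
    k=500
    return np.r_[(q-np.r_[tip,mark]).ravel(),e,k*(pl[:,0]+.065),k*(pl[0,1]+.121),k*(pl0[:,1]+.121),k*(pl0[0,0]+.065),k*(pl0[1,0]-.065)]
f=least_squares(res,[.585,.203,.16,0,.01],x_scale=[.01,.01,.1,.1,.01]); print("stand",f.x,"deg",np.degrees(f.x[2:4])); print(f.fun)
s,M=plug(*f.x[:3]); print("seat",s,"axis",M[:,2])
np.save("pose.npy",f.x)
E
```

```text
stand [0.5839 0.1985 0.1869 0.1032 0.0013] deg [10.7081  5.9123]
[-0.2934  0.7607  0.9675  0.093  -0.0722 -0.8121  0.1093 -0.8226  0.16
 -0.2791  0.0507 -0.1286 -0.2677 -0.185  -1.0894  0.2937  0.8681  1.1252
  1.6147  2.7482  1.4179  0.3267 -0.7571]
seat [0.5482 0.1917 0.163 ] axis [-0.5219 -0.0987  0.8473]
```

```bash
cat > goal.py <<'E'
from fit import *
from station import status
import sys
def goal(h,j=None,lev=(0.0003,-0.0004,.0065)):
    f=np.load("pose.npy"); s,M=plug(*f[:3]); j=f[3] if j is None else j
    Mj=M@R.from_euler("z",-j).as_matrix(); T=np.c_[Mj[:,1],Mj[:,0],-Mj[:,2]]
    return s+h*M[:,2]-T@np.array(lev),T
def delta(h,j=None):
    o=status.get_obs(); p,T=goal(h,j); T0=R.from_rotvec(o["tool_rot"]).as_matrix()
    print("t",o["t"],"rot x5deg",np.degrees(R.from_matrix(T0.T@T).as_rotvec())/5)
    print("shift/30 in goal axes",T.T@(p-o["tool_pos"])/.03,"in tool axes",T0.T@(p-o["tool_pos"])/.03)
    print("F",o["contact_force"],"F tool",T0.T@o["contact_force"],"tau tool",T0.T@o["wrist_torque"],"q",o["q"])
if __name__=="__main__": delta(float(sys.argv[1]),float(sys.argv[2]) if len(sys.argv)>2 else None)
E
python3 goal.py 0.062
```

```text
t 7.125 rot x5deg [-6.4104  0.3836  0.979 ]
shift/30 in goal axes [3.1639 0.7276 3.2359] in tool axes [3.1127 2.5607 2.1827]
F [-0.1474 -0.1871 -3.143 ] F tool [-0.1584 -0.1764  3.1431] tau tool [-0.0196 -0.0995 -0.0621] q [ 0.012  -0.3839  1.908  -0.0003  1.6177 -0.1594]
```

```bash
python3 -m jog '[[-0.916,0.055,0.14,0,0,0,-1],[-0.916,0.055,0.14,0,0,0,-1],[-0.916,0.055,0.14,0,0,0,-1],[-0.916,0.055,0.14,0,0,0,-1],[-0.916,0.055,0.14,0,0,0,-1]]'; python3 -m jog '[[-0.916,0.055,0.14,0,0,0,-1],[-0.916,0.055,0.14,0,0,0,-1],[0,0,0,1,0.24,0,-1],[0,0,0,1,0.24,0,-1],[0,0,0,1,0.24,0,-1]]'; python3 -m jog '[[0,0,0,0,0,0.7,-1],[0,0,0,0,0,0.8,-1],[0,0,0,0,0,0.7,-1],[0,0,0,0,0,0,-1],[0,0,0,0,0,0,-1]]'; python3 goal.py 0.062
```

```text
t: 7.75
tool_pos: [0.4527, 0.0797, 0.2868]
tool_rot: [1.912, 2.133, 0.468]
contact_force: [0.3, 0.4, -3.5]
opening: 0.044
grip_force: 103.3
t: 8.38
tool_pos: [0.4619, 0.171, 0.303]
tool_rot: [1.854, 2.016, 0.63]
contact_force: [-0.6, -0.0, -4.7]
opening: 0.0438
grip_force: 103.4
t: 9.0
tool_pos: [0.4968, 0.1772, 0.248]
tool_rot: [1.853, 2.016, 0.632]
contact_force: [-0.7, -0.0, -3.6]
opening: 0.044
grip_force: 103.3
t 9.0 rot x5deg [ 0.0065 -0.0079  0.0058]
shift/30 in goal axes [ 0.1459 -0.0052  1.058 ] in tool axes [ 0.1452 -0.0057  1.0581]
F [-0.7112 -0.0215 -3.6481] F tool [-0.1511 -2.5328  2.716 ] tau tool [ 0.5976 -0.158  -0.08  ] q [ 0.2068 -0.5794  2.1739 -0.012   0.9866  0.1262]
```

```bash
python3 -m jog '[[0,0,0,0.15,0,0.4,-1],[0,0,0,0,0,0.35,-1],[0,0,0,0,0,0,-1],[0,0,0,0,0,0,-1]]'; python3 goal.py 0.045
python3 - <<'E'
from goal import *
o=status.get_obs(); T=R.from_rotvec(o["tool_rot"]).as_matrix()
f=np.load("pose.npy"); s,M=plug(*f[:3]); Mj=M@R.from_euler("z",-f[3]).as_matrix()
sq=np.array([[1,-1],[1,1],[-1,1],[-1,-1.]])
def lev(h,z): return o["tool_pos"]+(np.c_[sq*h,np.full(4,z)]+[.0003,-.0004,.0065])@T.T
tip=s+np.c_[sq*.0075,np.full(4,.033)]@Mj.T
tiles=[]
for n,b in (("wrist",None),("side",60),("scene",60)):
    d=snap(n); c=proj(d,[s+.04*M[:,2]])[0].astype(int)
    x0,y0,x1,y1=(190,210,350,370) if b is None else (c[0]-40,c[1]-40,c[0]+40,c[1]+40)
    k=400/(x1-x0); im=crop(d,(x0,y0,x1,y1),(400,400))
    if b:
      raw=im.copy()
      for P,col in ((tip,(0,255,255)),(lev(.023,0),(0,255,0)),(lev(.023,-.03),(255,255,0))):
        cv2.polylines(im,[((proj(d,P)-[x0,y0]+.5)*k).astype(int)],True,col,1)
      tiles+=[raw,im]
    else: tiles+=[im]
t=[cv2.resize(q,(266,266)) for q in tiles]; t.append(0*t[0])
cv2.imwrite("pics/c3.png",np.vstack([np.hstack(t[:3]),np.hstack(t[3:6])]))
E
```

```text
t: 9.5
tool_pos: [0.5081, 0.1843, 0.2283]
tool_rot: [1.852, 2.017, 0.632]
contact_force: [0.4, 0.1, -3.4]
opening: 0.0445
grip_force: 103.4
t 9.5 rot x5deg [-0.0011 -0.0115  0.012 ]
shift/30 in goal axes [-0.0167  0.0086  0.8494] in tool axes [-0.0175  0.0087  0.8494]
F [ 0.3639  0.1211 -3.4455] F tool [-0.1058 -1.5053  3.1212] tau tool [ 0.6018 -0.0843 -0.0762] q [ 0.2185 -0.5237  2.1711 -0.0196  0.9344  0.1406]
```

View pics/c3.png

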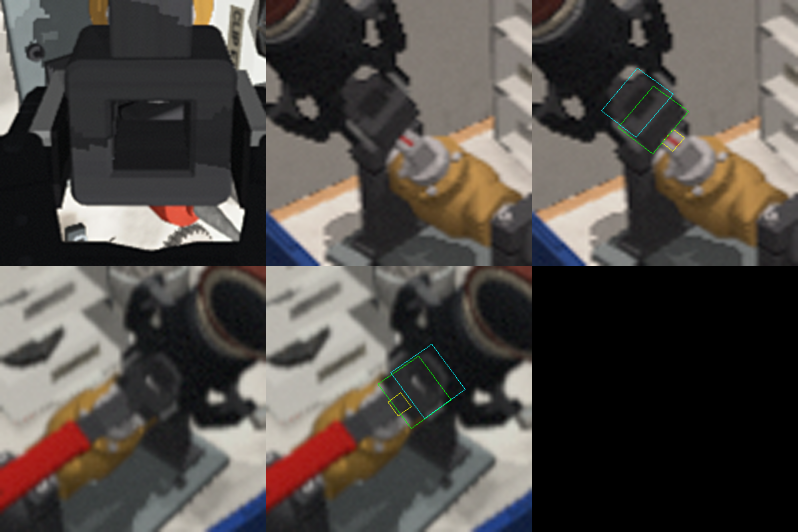

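The side tile puts the hub at (380,108) and the red mark at (404,140), both matching the overlay. The hub sits squarely off the stem's end, so the next move is to slide it on.

```bash
python3 -m jog '[[0,0,0,-0.02,0.01,0.4,-1],[0,0,0,0,0,0.6,-1],[0,0,0,0,0,0.2,-1],[0,0,0,0,0,0,-1]]'; python3 goal.py 0.0; python3 -m jog '[[0,0,0,0,0,0.1,-1],[0,0,0,0,0,0.1,-1],[0,0,0,0,0,0.1,-1]]'; python3 goal.py 0.0
```

```text
t: 10.15
tool_pos: [0.527, 0.1872, 0.1971]
tool_rot: [1.853, 2.018, 0.631]
contact_force: [0.0, 0.0, -4.8]
opening: 0.0444
grip_force: 103.3
t 10.15 rot x5deg [-0.0167 -0.0089  0.0105]
shift/30 in goal axes [0.0074 0.0194 1.1292] in tool axes [0.0065 0.021  1.1291]
F [ 0.0486  0.0259 -4.8101] F tool [-0.2432 -2.4931  4.1067] tau tool [ 0.5795 -0.1624 -0.0491] q [ 0.2154 -0.4374  2.1657 -0.0188  0.8549  0.1388]
t: 10.52
tool_pos: [0.532, 0.1887, 0.1917]
tool_rot: [1.852, 2.017, 0.634]
contact_force: [-14.9, -2.8, 11.5]
opening: 0.0441
grip_force: 105.8
t 10.525 rot x5deg [ 0.0093 -0.0239  0.0067]
shift/30 in goal axes [-0.0152 -0.0298  0.8838] in tool axes [-0.017  -0.0306  0.8837]
F [-14.9077  -2.8327  11.55  ] F tool [ -0.6646  -6.6702 -17.8531] tau tool [ 1.6636 -0.0843 -0.0647] q [ 0.2156 -0.4174  2.1616 -0.0179  0.8366  0.1389]
```

```bash
python3 -m jog '[[0,0,0,0,-0.03,0,-1],[0,0,0,0,0,0,-1],[0,0,0,0,0,0,-1]]'; python3 goal.py 0.0; python3 -m jog '[[0,0,0,0,0,0.07,-1],[0,0,0,0,0,0.07,-1],[0,0,0,0,0,0,-1]]'; python3 goal.py 0.0
```

```text
t: 10.9
tool_pos: [0.5317, 0.1885, 0.1915]
tool_rot: [1.851, 2.015, 0.635]
contact_force: [-4.2, 1.0, 3.4]
opening: 0.0444
grip_force: 104.3
t 10.9 rot x5deg [ 0.0302 -0.0206  0.0088]
shift/30 in goal axes [-0.0098 -0.0187  0.8833] in tool axes [-0.0114 -0.021   0.8832]
F [-4.1631  1.0207  3.3802] F tool [ 1.6217 -1.6703 -4.9375] tau tool [0.584  0.2314 0.036 ] q [ 0.2157 -0.419   2.1635 -0.0187  0.8346  0.1393]
t: 11.28
tool_pos: [0.5334, 0.1895, 0.1862]
tool_rot: [1.853, 2.017, 0.636]
contact_force: [-0.1, 5.5, -2.3]
opening: 0.0442
grip_force: 103.8
t 11.275 rot x5deg [ 0.0105 -0.0371  0.001 ]
shift/30 in goal axes [-0.0285  0.0249  0.7038] in tool axes [-0.0308  0.0242  0.7038]
F [-0.0721  5.5466 -2.2865] F tool [ 5.3851 -0.9638  2.4636] tau tool [0.3661 0.9102 0.0237] q [ 0.2161 -0.4071  2.1636 -0.017   0.824   0.1394]
```

```bash
python3 -m jog '[[0,0,0,0.03,0,0.1,-1],[0,0,0,0,0,0.1,-1],[0,0,0,0,0,0.1,-1],[0,0,0,0,0,0,-1]]'; python3 goal.py 0.0
```

```text
t: 11.78
tool_pos: [0.5381, 0.1905, 0.1784]
tool_rot: [1.853, 2.016, 0.633]
contact_force: [3.3, 5.1, -4.1]
opening: 0.0441
grip_force: 103.5
t 11.775 rot x5deg [ 0.005  -0.0168  0.0068]
shift/30 in goal axes [-0.0317  0.0281  0.3984] in tool axes [-0.0323  0.0279  0.3984]
F [ 3.2543  5.0638 -4.0656] F tool [4.4777 0.8896 5.6499] tau tool [ 0.0647  0.7081 -0.0024] q [ 0.2172 -0.3835  2.16   -0.0204  0.8048  0.1424]
```

```bash
python3 -m jog '[[0,0,0,0.03,0.02,0.1,-1],[0,0,0,0,0,0.1,-1],[0,0,0,0,0,0.1,-1],[0,0,0,0,0,0,-1]]'; python3 goal.py 0.0;  python3 -m jog '[[0,0,0,0,0,0.06,-1],[0,0,0,0,0,0.06,-1],[0,0,0,0,0,0,-1]]'; python3 goal.py 0.0
```

```text
t: 12.28
tool_pos: [0.5428, 0.1919, 0.1708]
tool_rot: [1.853, 2.017, 0.631]
contact_force: [0.6, 0.1, -3.4]
opening: 0.0439
grip_force: 103.8
t 12.275 rot x5deg [-0.012  -0.0051  0.011 ]
shift/30 in goal axes [-0.0472  0.0255  0.0963] in tool axes [-0.0472  0.0256  0.0963]
F [ 0.6344  0.0988 -3.3629] F tool [-0.1489 -1.2307  3.1913] tau tool [ 0.5822 -0.1086 -0.0629] q [ 0.2184 -0.3589  2.1549 -0.0229  0.787   0.1451]
t: 12.65
tool_pos: [0.5448, 0.1925, 0.1682]
tool_rot: [1.853, 2.017, 0.632]
contact_force: [-0.2, -0.7, -3.9]
opening: 0.0443
grip_force: 103.8
t 12.65 rot x5deg [-0.0043 -0.0112  0.011 ]
shift/30 in goal axes [-0.0576  0.0157 -0.0129] in tool axes [-0.0576  0.0156 -0.0129]
F [-0.1636 -0.7297 -3.936 ] F tool [-0.9251 -2.2583  3.1773] tau tool [ 0.5856 -0.0515 -0.0348] q [ 0.2187 -0.3502  2.1532 -0.0226  0.7793  0.1452]
```

Free of side load; pressing on until the collar is felt.

```bash
python3 -m jog '[[0,0,0,0,0,0.04,-1],[0,0,0,0,0,0.04,-1],[0,0,0,0,0,0,-1]]'; python3 goal.py 0.0;  python3 -m jog '[[0,0,0,0,0,0.03,-1],[0,0,0,0,0,0.03,-1],[0,0,0,0,0,0,-1]]'; python3 goal.py 0.0
```

```text
t: 13.02
tool_pos: [0.5453, 0.1928, 0.168]
tool_rot: [1.853, 2.018, 0.629]
contact_force: [-19.3, -4.5, 10.6]
opening: 0.0439
grip_force: 106.5
t 13.025 rot x5deg [-0.0278 -0.0059  0.0163]
shift/30 in goal axes [-0.0631  0.0047 -0.0307] in tool axes [-0.0631  0.0046 -0.0307]
F [-19.3303  -4.5252  10.5721] F tool [ -1.977  -11.0917 -19.4672] tau tool [ 1.9562 -0.6284  0.0435] q [ 0.2191 -0.347   2.1507 -0.0231  0.7806  0.1455]
t: 13.4
tool_pos: [0.5454, 0.1928, 0.1679]
tool_rot: [1.854, 2.02, 0.626]
contact_force: [-38.3, -9.6, 24.6]
opening: 0.0442
grip_force: 109.4
t 13.4 rot x5deg [-0.0551  0.0012  0.0215]
shift/30 in goal axes [-0.0644  0.0024 -0.0336] in tool axes [-0.0644  0.0021 -0.0336]
F [-38.3485  -9.5905  24.5728] F tool [ -4.3518 -20.246  -41.6842] tau tool [ 3.3845 -1.0483  0.1431] q [ 0.2193 -0.3454  2.1489 -0.0237  0.7832  0.1456]
```

```bash
python3 -m jog '[[0,0,0,0,0,-0.05,-1],[0,0,0,0,0,0,-1],[0,0,0.5,0,0.002,0,-1],[0,0,0.5,0,0.002,0,-1],[0,0,0.5,0,0.002,0,-1]]' 120; python3 goal.py 0.0; python3 -m jog '[[0,0,0.5,0,0.002,0,-1],[0,0,0.5,0,0.002,0,-1],[0,0,0.5,0,0.002,0,-1],[0,0,0.5,0,0.002,0,-1]]'; python3 goal.py 0.0
```

```text
t: 14.02
tool_pos: [0.5455, 0.1924, 0.1681]
tool_rot: [1.995, 1.909, 0.662]
contact_force: [-24.0, -6.6, 13.8]
opening: 0.044
grip_force: 121.4
t 14.025 rot x5deg [-0.028   0.0129 -1.4631]
shift/30 in goal axes [-0.0494 -0.004  -0.0291] in tool axes [-0.0495  0.0022 -0.029 ]
F [-24.0379  -6.6348  13.767 ] F tool [ -5.1748 -12.9677 -24.8281] tau tool [ 2.0831 -1.1042 -0.635 ] q [ 0.219  -0.3467  2.1501 -0.0251  0.7812  0.2759]
t: 14.52
tool_pos: [0.5456, 0.1924, 0.1682]
tool_rot: [2.178, 1.75, 0.705]
contact_force: [-24.2, -5.8, 13.2]
opening: 0.0439
grip_force: 121.1
t 14.525 rot x5deg [-0.0271  0.0168 -3.4459]
shift/30 in goal axes [-0.0508 -0.0083 -0.0293] in tool axes [-0.051   0.0071 -0.0293]
F [-24.1959  -5.8151  13.2097] F tool [ -6.6825 -12.4846 -24.3564] tau tool [ 1.824  -1.3914 -0.9276] q [ 0.2191 -0.3463  2.1497 -0.0254  0.7813  0.4493]
```

```bash
python3 -m jog '[[0,0,0.8,0,0.004,0,-1],[0,0,0.8,0,0.004,0,-1],[0,0,0.8,0,0.004,0,-1],[0,0,0.8,0,0.004,0,-1],[0,0,0.8,0,0.004,0,-1]]'; python3 goal.py 0.0; python3 -m jog '[[0,0,0.8,0,0.004,0,-1],[0,0,0.8,0,0.004,0,-1],[0,0,0.8,0,0.004,0,-1],[0,0,0.8,0,0.004,0,-1],[0,0,0.8,0,0.004,0,-1]]'; python3 goal.py 0.0
```

```text
t: 15.15
tool_pos: [0.546, 0.1922, 0.1684]
tool_rot: [2.513, 1.379, 0.779]
contact_force: [-24.3, -5.7, 14.3]
opening: 0.0439
grip_force: 121.1
t 15.15 rot x5deg [-0.0265  0.0228 -7.4544]
shift/30 in goal axes [-0.0422 -0.0231 -0.0291] in tool axes [-0.0477  0.0071 -0.029 ]
F [-24.2763  -5.6891  14.313 ] F tool [-10.0929  -9.1457 -25.3191] tau tool [ 1.1905 -2.0569 -1.0289] q [ 0.2184 -0.3457  2.1488 -0.0248  0.7818  0.798 ]
t: 15.78
tool_pos: [0.5464, 0.1918, 0.1686]
tool_rot: [2.792, 0.948, 0.834]
contact_force: [-24.7, -5.9, 13.2]
opening: 0.0437
grip_force: 121.1
t 15.775 rot x5deg [ -0.0257   0.0284 -11.4545]
shift/30 in goal axes [-0.0294 -0.0342 -0.0286] in tool axes [-0.0447  0.0062 -0.0284]
F [-24.6728  -5.886   13.1861] F tool [-13.5248  -5.4724 -24.5844] tau tool [ 0.542  -2.4005 -1.0081] q [ 0.2173 -0.3453  2.1482 -0.0239  0.7822  1.1455]
```

```bash
python3 -m jog '[[0,0,0.8,0,0.004,0,-1],[0,0,0.8,0,0.004,0,-1],[0,0,0.8,0,0.004,0,-1],[0,0,0.8,0,0.004,0,-1],[0,0,0.8,0,0.004,0,-1]]'; python3 goal.py 0.0 1.571; python3 -m jog '[[0,0,0.4,0,0.002,0,-1],[0,0,0.4,0,0.002,0,-1],[0,0,0.4,0,0.002,0,-1],[0,0,0,0,0,0,-1]]'; python3 goal.py 0.0 1.571
```

```text
t: 16.4
tool_pos: [0.5465, 0.1914, 0.1686]
tool_rot: [-2.968, -0.457, -0.858]
contact_force: [-25.2, -5.3, 14.4]
opening: 0.0438
grip_force: 121.5
t 16.4 rot x5deg [0.0041 0.0385 1.365 ]
shift/30 in goal axes [-0.063   0.0122 -0.029 ] in tool axes [-0.0641  0.0046 -0.0288]
F [-25.2337  -5.2661  14.396 ] F tool [-14.234   -1.1967 -25.8395] tau tool [-0.2904 -2.4979 -1.0004] q [ 0.2161 -0.3453  2.148  -0.0227  0.7825  1.4928]
t: 16.9
tool_pos: [0.5466, 0.1912, 0.1686]
tool_rot: [-2.961, -0.3, -0.847]
contact_force: [-24.6, -6.1, 13.7]
opening: 0.0437
grip_force: 121.5
t 16.9 rot x5deg [0.0035 0.0395 0.1754]
shift/30 in goal axes [-0.0629  0.007  -0.0289] in tool axes [-0.0631  0.0061 -0.0287]
F [-24.5744  -6.0973  13.6822] F tool [-14.2564   1.2181 -24.971 ] tau tool [-0.5777 -2.5304 -0.6216] q [ 0.2156 -0.3454  2.148  -0.022   0.7827  1.5956]
```

```bash
python3 -m jog '[[0,0,0.4,0,0.002,0,-1],[0,0,0.4,0,0.002,0,-1]]'; python3 goal.py 0.0 1.571; python3 -m jog '[[0,0,0.4,0,0.002,0,-1],[0,0,0.4,0,0.002,0,-1]]'; python3 goal.py 0.0 1.571
```

```text
t: 17.15
tool_pos: [0.5466, 0.1911, 0.1686]
tool_rot: [-2.953, -0.195, -0.839]
contact_force: [-24.3, -5.1, 14.0]
opening: 0.0437
grip_force: 121.4
t 17.15 rot x5deg [ 0.006   0.0389 -0.6241]
shift/30 in goal axes [-0.0627  0.0038 -0.0285] in tool axes [-0.0625  0.0072 -0.0283]
F [-24.2656  -5.0612  14.0229] F tool [-13.588    1.2193 -24.9991] tau tool [-0.7144 -2.4947 -0.9376] q [ 0.2154 -0.3455  2.1481 -0.022   0.7827  1.6653]
t: 17.4
tool_pos: [0.5466, 0.191, 0.1686]
tool_rot: [-2.94, -0.092, -0.83]
contact_force: [-24.0, -4.6, 13.3]
opening: 0.0438
grip_force: 121.3
t 17.4 rot x5deg [ 0.0063  0.039  -1.425 ]
shift/30 in goal axes [-0.0619  0.0009 -0.029 ] in tool axes [-0.0614  0.0086 -0.0288]
F [-24.0457  -4.6253  13.2548] F tool [-13.671    1.7976 -24.1899] tau tool [-0.8225 -2.4561 -0.9033] q [ 0.2152 -0.3455  2.1482 -0.0217  0.7827  1.7347]
```

```bash
python3 -m jog '[[0,0,0.4,0,0.002,0,-1],[0,0,0.3,0,0.002,0,-1]]'; python3 goal.py 0.0 1.571; python3 -m jog '[[0,0,0.3,0,0,0,-1],[0,0,0.3,0,0,0,-1]]'; python3 goal.py 0.0 1.571
```

```text
t: 17.65
tool_pos: [0.5466, 0.191, 0.1686]
tool_rot: [-2.93, -0.012, -0.824]
contact_force: [-24.4, -2.8, 14.0]
opening: 0.0437
grip_force: 121.9
t 17.65 rot x5deg [ 0.0202  0.0335 -2.0372]
shift/30 in goal axes [-0.0627 -0.002  -0.0289] in tool axes [-0.0622  0.0092 -0.0287]
F [-24.379   -2.766   13.9555] F tool [-13.4966   0.6244 -24.7829] tau tool [-0.5198 -2.3784 -3.0783] q [ 0.2157 -0.3455  2.1482 -0.0237  0.7823  1.7901]
t: 17.9
tool_pos: [0.5466, 0.1909, 0.1686]
tool_rot: [-2.919, 0.054, -0.818]
contact_force: [-24.3, -2.6, 14.0]
opening: 0.0436
grip_force: 123.2
t 17.9 rot x5deg [ 0.0377  0.0294 -2.5507]
shift/30 in goal axes [-0.0616 -0.0036 -0.0291] in tool axes [-0.0609  0.0101 -0.0289]
F [-24.2713  -2.6443  14.0096] F tool [-13.3312   1.1359 -24.7658] tau tool [-0.3046 -2.4022 -4.8895] q [ 0.2166 -0.3454  2.1483 -0.0265  0.7821  1.8376]
```

```bash
python3 -m jog '[[0,0,-0.3,0,0,-0.03,-1],[0,0,-0.3,0,0,-0.03,-1],[0,0,0,0,0,0,-1]]'; python3 goal.py 0.0 1.571
```

```text
t: 18.27
tool_pos: [0.5465, 0.1909, 0.1687]
tool_rot: [-2.925, -0.004, -0.826]
contact_force: [-7.5, 0.7, 0.8]
opening: 0.044
grip_force: 123.7
t 18.275 rot x5deg [ 0.0007  0.0087 -2.1067]
shift/30 in goal axes [-0.061  -0.0017 -0.0252] in tool axes [-0.0603  0.0095 -0.0251]
F [-7.5327  0.6555  0.8422] F tool [-6.0012 -0.9617 -4.5761] tau tool [-0.3051 -1.1741 -1.8574] q [ 0.2148 -0.3473  2.1501 -0.021   0.7799  1.7935]
```

```bash
python3 -m jog '[[0,0,-0.25,0,0,0,-1],[0,0,0,0,0,0,-1]]'; python3 goal.py 0.0 1.571; python3 -m jog '[[0,0,0,0,0,0,0.2],[0,0,0,0,0,0,0.5],[0,0,0,0,0,0,1],[0,0,0,0,0,0,1],[0,0,0,0,0,0,1]]'; python3 goal.py 0 1.571
```

```text
t: 18.52
tool_pos: [0.5465, 0.191, 0.1687]
tool_rot: [-2.929, -0.03, -0.827]
contact_force: [-8.7, 0.5, 1.1]
opening: 0.0439
grip_force: 123.6
t 18.525 rot x5deg [-0.0096  0.0147 -1.9093]
shift/30 in goal axes [-0.0605 -0.0006 -0.0249] in tool axes [-0.0598  0.0094 -0.0248]
F [-8.659   0.5019  1.1357] F tool [-6.7921 -0.9932 -5.4223] tau tool [-0.425  -1.2713 -0.8907] q [ 0.2143 -0.3473  2.1499 -0.0193  0.7804  1.7745]
t: 19.15
tool_pos: [0.5472, 0.1909, 0.1688]
tool_rot: [-2.927, -0.028, -0.83]
contact_force: [0.2, -0.0, 0.3]
opening: 0.0852
grip_force: 0.0
t 19.15 rot x5deg [-0.0131 -0.0087 -1.9233]
shift/30 in goal axes [-0.0808 -0.0059 -0.0327] in tool axes [-0.0806  0.0077 -0.0328]
F [ 0.1935 -0.0092  0.2927] F tool [ 0.3183 -0.0085 -0.1477] tau tool [-0.0308 -0.2645  0.0005] q [ 0.2138 -0.3467  2.1498 -0.0189  0.7779  1.7751]
```

```bash
python3 -m jog '[[0,0,0,0,0,-0.4,1],[0,0,0,0,0,-0.8,1],[0,0,0,0,0,-1,1],[0,0,0,0,0,-1,1],[0,0,0,0,0,-1,1]]'; python3 -m jog '[[0,0,0,0,0,-0.8,1],[0,0,0,0,0,0,1],[0,0,0,0,0,0,1]]'
python3 - <<'E'
from goal import *
f=np.load("pose.npy"); s,M=plug(*f[:3])
w=snap("wrist"); d=snap("side"); e=snap("scene"); pickle.dump((w,d,e),open("v3.pkl","wb"))
def t(d):
    c=proj(d,[s])[0].astype(int); return crop(d,(c[0]-50,c[1]-45,c[0]+50,c[1]+30),(400,300))
cv2.imwrite("pics/c4.png",np.hstack([crop(w,(0,0,560,420),(800,600))[::2,::2].copy(),t(d)]) if 0 else np.vstack([np.hstack([t(d),t(e)]),np.hstack([crop(w,(0,0,560,420),(400,300)),crop(w,(210,170,350,275),(400,300))])]))
E
```

```text
t: 19.77
tool_pos: [0.4804, 0.1783, 0.277]
tool_rot: [-2.927, -0.029, -0.831]
contact_force: [-0.8, 0.3, 0.4]
opening: 0.0855
grip_force: 0.0
t: 20.15
tool_pos: [0.4685, 0.1759, 0.2949]
tool_rot: [-2.928, -0.029, -0.828]
contact_force: [0.0, 0.4, -0.1]
opening: 0.0854
grip_force: 0.0
```

View pics/c4.png

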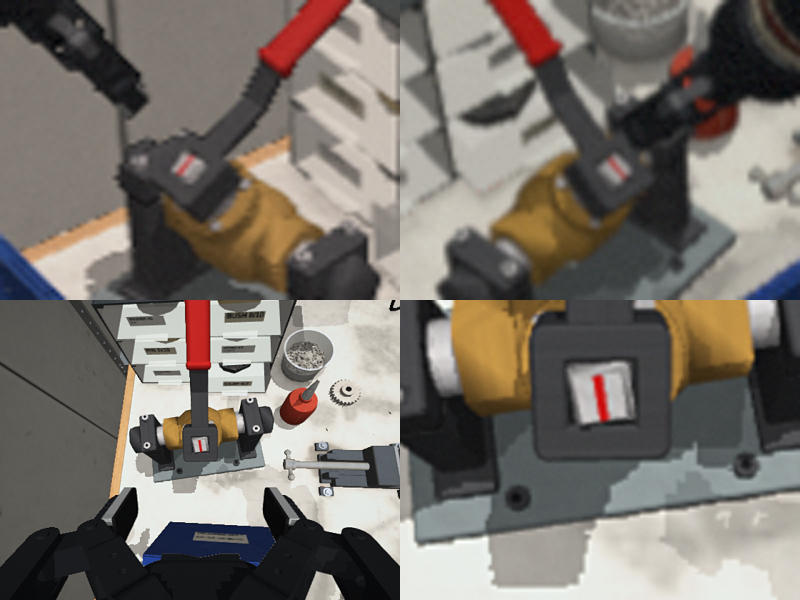

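The lever is home on the stem with its arm pointing away, and the mark shows in the bore. In the last tile the mark leans about 8–10° from the arm, from (597,376) to (605,422), so I'll measure that angle properly.

```bash
cat > ang.py <<'E'
from goal import *
def measure(w,f=np.load("pose.npy")):
    s,M=plug(*f[:3]); Rm=R.from_rotvec(w["rvec"]).as_matrix(); C=-Rm.T@w["tvec"]
    def onstem(uv,h):
        r=(np.c_[uv,np.ones(len(uv))]@np.linalg.inv(K(w)).T)@Rm; n=M[:,2]; q=s+h*n
        return ((C+r*(((q-C)@n)/(r@n))[:,None])-s)@M
    I=w["img"].astype(int); red=((I[:,:,0]>120)&(I[:,:,1]<70)&(I[:,:,2]<70)).astype(np.uint8)
    n,l,st,ce=cv2.connectedComponentsWithStats(red); c=proj(w,[s+.033*M[:,2]])[0]; out={}
    cand=[i for i in range(1,n) if 8<st[i,4]<400]; m=min(cand,key=lambda i:np.hypot(*(ce[i]-c)))
    gi=proj(w,[s+M@[.135,0,.0445]])[0]; g=min([i for i in range(1,n) if st[i,4]>800],key=lambda i:np.hypot(*(ce[i]-gi)))
    for k,h,i in (("mark",.033,m),("grip",.0445,g)):
        v,u=np.nonzero(l==i); P=onstem(np.c_[u,v].astype(float),h); 
        if k=="grip": # midpoints per slice along x
            b=np.round(P[:,0]/.004).astype(int); P=np.array([[P[b==j,0].mean(),(P[b==j,1].min()+P[b==j,1].max())/2] for j in np.unique(b) if (b==j).sum()>10][2:-2])
        else: P=P[:,:2]
        Q=P-P.mean(0); d=np.linalg.svd(Q,full_matrices=False)[2][0]; d*=np.sign(d[0])
        print(k,st[i],"deg from stand x",np.degrees(np.arctan2(d[1],d[0])),"centre",P.mean(0),"extent",np.ptp(P,axis=0))
        if k=="grip": print("  grip dir from mark-axis",np.degrees(np.arctan2(P.mean(0)[1]-mc[1],P.mean(0)[0]-mc[0])))
        else: mc=P.mean(0)
E
python3 - <<'E'
from ang import *
measure(pickle.load(open("v3.pkl","rb"))[0])
E
```

```text
mark [278 197   5  16  43] deg from stand x -1.4257717254246263 centre [-0.0005  0.0004] extent [0.0144 0.0025]
grip [ 260    0   35   95 3121] deg from stand x -9.214819819963353 centre [ 0.124  -0.0186] extent [0.048  0.0083]
  grip dir from mark-axis -8.686306165923806
```

The mark sits at about -1.4° and the lever at about -9°. That is 7–8° of play taken up, against a limit of 8°, so I'll regrip and bring the lever back about 5° inside its play.

```bash
python3 -m jog '[[0,0,0,0,0,0.8,1],[0,0,0,0,0,1,1],[0,0,0,0,0,1,1],[0,0,0,0,0,1,1],[0,0,0,0,0,0.8,1]]'; python3 -m jog '[[0,0,0,0,0,0.38,1],[0,0,0,0,0,0,1],[0,0,0,0,0,0,1]]'; python3 goal.py 0 1.571; python3 -m jog '[[0,0,0,0,0,0,-1],[0,0,0,0,0,0,-1],[0,0,0,0,0,0,-1],[0,0,0,0,0,0,-1],[0,0,0,0,0,0,-1]]' 60; python3 goal.py 0 1.571
```

```text
t: 20.92
tool_pos: [0.5405, 0.1896, 0.1759]
tool_rot: [-2.93, -0.028, -0.824]
contact_force: [-0.5, 0.0, -0.5]
opening: 0.0852
grip_force: 0.0
t: 21.3
tool_pos: [0.547, 0.191, 0.1701]
tool_rot: [-2.927, -0.029, -0.831]
contact_force: [1.1, 0.8, 0.8]
opening: 0.0856
grip_force: 0.0
t 21.3 rot x5deg [-0.0144 -0.0192 -1.9193]
shift/30 in goal axes [-0.0992 -0.0035  0.0068] in tool axes [-0.0984  0.0131  0.0066]
F [1.1325 0.7769 0.7641] F tool [ 1.3581 -0.7907  0.0236] tau tool [-0.0568 -0.2971 -0.0138] q [ 0.214  -0.3492  2.1496 -0.0189  0.7796  1.7749]
t: 21.92
tool_pos: [0.5466, 0.191, 0.1703]
tool_rot: [-2.928, -0.03, -0.83]
contact_force: [-6.3, -1.7, 5.3]
opening: 0.0449
grip_force: 61.5
t 21.925 rot x5deg [-0.0116 -0.0097 -1.9066]
shift/30 in goal axes [-0.0935 -0.0013  0.018 ] in tool axes [-0.0924  0.0143  0.0179]
F [-6.3316 -1.7074  5.3157] F tool [-2.5895  0.936  -7.98  ] tau tool [-0.0977 -0.6043 -0.232 ] q [ 0.2142 -0.3499  2.1496 -0.0193  0.7812  1.7743]
```

```bash
python3 -m jog '[[0,0,-0.4,0,-0.002,0.02,-1],[0,0,-0.4,0,-0.002,0.02,-1],[0,0,0,0,0,0,-1]]'; python3 goal.py 0 1.571;  python3 -m jog '[[0,0,-0.25,0,0,0.02,-1],[0,0,0,0,0,0,-1]]'; python3 goal.py 0 1.571
```

```text
t: 22.3
tool_pos: [0.5468, 0.1913, 0.1703]
tool_rot: [-2.943, -0.132, -0.837]
contact_force: [-18.3, -3.8, 14.8]
opening: 0.0445
grip_force: 63.0
t 22.3 rot x5deg [-0.0128  0.0066 -1.1135]
shift/30 in goal axes [-0.0992  0.0073  0.0145] in tool axes [-0.098   0.0169  0.0146]
F [-18.3355  -3.7799  14.8389] F tool [ -7.9238   1.0568 -22.5115] tau tool [-0.2327 -1.5372  0.021 ] q [ 0.2147 -0.3484  2.1481 -0.0193  0.7827  1.7054]
t: 22.55
tool_pos: [0.547, 0.1913, 0.1704]
tool_rot: [-2.946, -0.164, -0.84]
contact_force: [-23.0, -5.0, 19.2]
opening: 0.0449
grip_force: 63.6
t 22.55 rot x5deg [-0.0135  0.0102 -0.8687]
shift/30 in goal axes [-0.1065  0.0086  0.0142] in tool axes [-0.1055  0.0166  0.0142]
F [-23.0168  -5.0253  19.211 ] F tool [ -9.6966   1.3665 -28.7784] tau tool [-0.3274 -1.9058  0.1853] q [ 0.2147 -0.3478  2.1474 -0.0192  0.7831  1.684 ]
```

```bash
python3 -m jog '[[0,0,0,0,0,-0.06,-1],[0,0,0,0,0,0,-1]]'; python3 -m jog '[[0,0,0,0,0,0,0.1],[0,0,0,0,0,0,0.5],[0,0,0,0,0,0,1],[0,0,0,0,0,0,1],[0,0,0,0,0,0,1]]'; python3 -m jog '[[0,0,0,0,0,-0.4,1],[0,0,0,0,0,-0.8,1],[0,0,0,0,0,-1,1],[0,0,0,0,0,-1,1],[0,0,0,0,0,-1,1]]'; python3 -m jog '[[0,0,0,0,0,-0.8,1],[0,0,0,0,0,0,1],[0,0,0,0,0,0,1]]'
python3 - <<'E'
from ang import *
f=np.load("pose.npy"); s,M=plug(*f[:3])
w=snap("wrist"); d=snap("side"); measure(w)
c=proj(d,[s])[0].astype(int)
cv2.imwrite("pics/c5.png",np.hstack([crop(d,(c[0]-50,c[1]-45,c[0]+50,c[1]+30),(400,300)),crop(w,(210,170,350,275),(400,300))]))
E
```

```text
t: 22.8
tool_pos: [0.5465, 0.1911, 0.1702]
tool_rot: [-2.946, -0.164, -0.842]
contact_force: [-9.5, -1.1, 7.5]
opening: 0.0447
grip_force: 62.6
t: 23.42
tool_pos: [0.5467, 0.191, 0.169]
tool_rot: [-2.946, -0.164, -0.841]
contact_force: [0.6, -0.2, 0.5]
opening: 0.0853
grip_force: 0.0
t: 24.05
tool_pos: [0.4801, 0.1783, 0.2776]
tool_rot: [-2.945, -0.164, -0.843]
contact_force: [0.2, -0.2, -0.1]
opening: 0.0852
grip_force: 0.0
t: 24.42
tool_pos: [0.4682, 0.176, 0.2954]
tool_rot: [-2.946, -0.164, -0.841]
contact_force: [0.8, 0.2, -0.3]
opening: 0.0854
grip_force: 0.0
mark [278 196   4  16  43] deg from stand x -1.364887089767255 centre [-0.0008  0.0004] extent [0.0144 0.0025]
grip [ 258    0   37   96 3118] deg from stand x -3.2209152178794183 centre [ 0.124  -0.0067] extent [0.048  0.0031]
  grip dir from mark-axis -3.2622083308907026
```

View pics/c5.png

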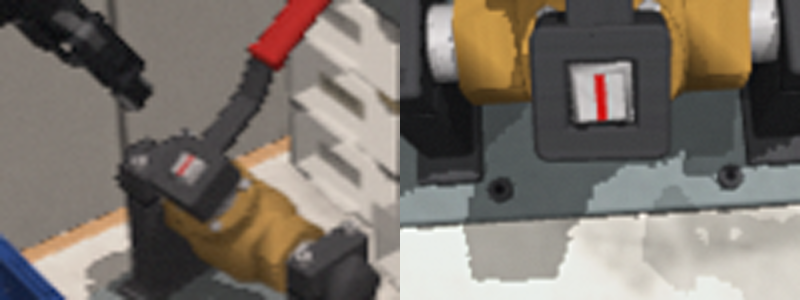

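The arm now lies within 2° of the red mark, at (600,97) in the bore. The hub is flat on the collar, the valve is shut and the gripper is clear, so I'm handing it in.

```bash
python3 -c "
from station import finish_job
print(finish_job())"
```

```text
the job is handed in; nothing more can be done
None
```

The lever is fully home on the stem with its arm about 2° off the red mark and pointing away. The valve was turned until it hit its stop, the gripper is clear, and the job was handed in at about 24.5 s; no verdict came back, and I didn't re-measure the oil can, bottle or pliers.

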